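# Put four mixed-up spare parts back into the trays that show their sample

## Robot

A 6-joint arm with a two-finger parallel gripper is mounted at the origin on a cart in front of the work surface, level with it; the furniture and walls round the work are solid. World frame = base frame: x ahead of the robot, y to its left, z up, the work surface at z = 0. Lengths are in mm, angles in rad, forces in N, time in s.
With the tool pointing down it reaches from about 400 to 925 mm from the base axis. Payload 12.5 kg.
Tool frame: the origin (TCP) lies at the very end of the fingers, on their centre line; the grasp point (between the pads) lies 19 mm behind it; z points along the fingers, y is the line along which they close (so a half turn about z gives the same grasp; the last joint's range is limited). The gripper opens to 95 mm and grips with 3 to 60 N. Pads are 20 mm wide; open, the fingers measure 119 mm over their backs; the gripper's body (75 mm by 180 mm) begins 59 mm behind the grasp point.
Start: joints at [1.148, 0.491, 1.559, -0, 1.092, -0.106], TCP at [194.688, 593.922, 214.661] pointing down, gripper open.
Joint ranges: [-3.1, 3.1], [-0.84, 2.19], [0.05, 2.79], [-1.13, 4.28], [0.06, 2.93], [-2.69, 2.69]. Speed limits (rad/s): [2.22, 2.22, 2.79, 3.14, 3.14, 3.14].

## Interface

Orientations are given as [roll, pitch, yaw] about the fixed x, y, z axes, in that order (R = Rz(yaw) Ry(pitch) Rx(roll)).
In Python, from cell import * gives the robot as it stands.
- The arm moves only by the tool jog_arm, never from a script. Its argument "targets" is a list of rows, each an object with "turn": the turn, a rotation vector about the world's x, y, z in degrees, a list of three; "slide": the shift along the world's x, y, z in mm, a list of three; "claw": the opening in per cent of the stroke, from 0 (shut) to 100 (fully open). In form: [{"turn": [wx, wy, wz], "slide": [x, y, z], "claw": claw}, ...]. A call has 1 to 5 rows; each row shifts and turns the commanded pose from where the row before left it; what a row does not reach is not made up. A row lasts 1/8 s, in which the tool goes at most 62.5 mm and 10.7 degrees, less where a joint would pass 70% of its speed; a pose out of reach is approached as far as the arm can. A call with a gripper value outside its range is refused whole. The fingers move at their own pace and stop on an object; the grip force is fixed at half the most. Time passes only in rows, so rows that do not move let the fingers close. It gives the time, the measured TCP pose, the force, the opening and the grip force at its end, in the units of the state.
- state(): the state, without advancing time (a new reading comes with each control period).
- read_camera(name): name is "scene" or "top" or "wrist"; returns a dict with "frame" (384x512x3 uint8, blue, green, red), "mtx" (3x3 intrinsics, pixels), "R" (3x3) and "t" (3): a world point X has camera coordinates R X + t. Camera axes: x right, y down, z forward; pixel columns grow to the right and rows downward; lengths in mm; the calibration is good to about 2 mm. A picture is of the moment at which its call begins. There is no depth.
- job_done(): hands the job in; it is judged then, once.
Trained networks look in the newest picture that a camera, given by its name, has taken for a name from the list of things; names that differ only in an ending like _2 or _b are one class to them, and where a whole thing is asked for, a point or a joint stands for the part that bears it (a point fixed in the world has none). Each returns a list of dicts, best first, with "conf" (0 to 1); they miss things now and then, are a little off and sometimes report something else, mostly with a low value. They report only what shows in the picture. A call takes as long as a camera call. They do not tell look-alikes from the thing itself.
- look_for(query, camera): "xy" ([column, row] in pixels, amid what is visible of it).
The state is a dict: "t": time; "joints": joint angles; "qvel": joint speeds; "tau": joint torques, N m; "eef_pos": TCP position; "tcp_rot": TCP orientation; "ft_force": force on the tool from outside, world axes, zero at the start; "moment": the same for the moment, N m; "opening": opening from 0.0 (shut) to 1.0 (fully open); "grip_force": force on a finger pad.
Only numpy, scipy, OpenCV 4.12 (cv2) and the standard library are available. Lean on these libraries where they do the work, as an engineer would, in place of code of your own. Each camera call takes 0.05 s, during which the arm holds its last target. There are 200 camera calls.

## Task

Four steel spare parts for the mill were put back into each other's trays. Move each loose part into the tray whose fixed sample at the far end has the same shape, so that in the end every part stands upright on the floor of the recess, about in its middle, and is let go. Every recess is taken and holds only one part, so use the empty rubber mat (or another clear spot) on the way.

Things in the scene. Friction and masses are not known exactly. Their poses are not given: they have to be found in the camera images.
- hub: Loose steel flanged hub, 55 mm tall: round flange 44 mm across and 10 mm thick at the bottom, from it a slender round neck 22 mm across rises to the top; grip the neck. Origin: centre of the underside, z up. Weight 0.1 to 0.32 kg. At the start it stands upright, turned any way, near the middle of the recess of a wrong tray.
- key: Loose steel oblong block, 24 mm (its x axis) by 48 mm (its y axis), 40 mm tall, two dark holes in the top. Origin: centre of the underside, z up. Weight 0.1 to 0.32 kg. At the start it stands upright, turned any way, near the middle of the recess of a wrong tray.
- block: Loose steel square block, 38 x 38 mm (sides along its x and y axes), 36 mm tall, four small dark holes in the top. Origin: centre of the underside, z up. Weight 0.1 to 0.32 kg. At the start it stands upright, turned any way, near the middle of the recess of a wrong tray.
- bushing: Loose steel bushing, a thick open ring: 40 mm outside, 24 mm bore, 36 mm tall, standing on its end; grip it across the outside. Origin: centre of the underside, z up. Weight 0.1 to 0.32 kg. At the start it stands upright, turned any way, near the middle of the recess of a wrong tray.
- tray_hub: Fixed black tray, 162 mm long, 76 mm wide. Origin: at desk height under the centre of its square recess (60 x 60 mm inside, floor 6 mm above the desk, lip 5 mm wide and its top 10 mm above the desk). Its x axis points along the tray, away from the robot (within about 10 degrees), to the bright plate at its far end, where a sample part is fixed for good, 88 mm from the recess centre, standing on the 6 mm plate. The sample here: the flanged hub.
- tray_key: Fixed black tray, 162 mm long, 76 mm wide. Origin: at desk height under the centre of its square recess (60 x 60 mm inside, floor 6 mm above the desk, lip 5 mm wide and its top 10 mm above the desk). Its x axis points along the tray, away from the robot (within about 10 degrees), to the bright plate at its far end, where a sample part is fixed for good, 88 mm from the recess centre, standing on the 6 mm plate. The sample here: the oblong block (long side across the tray).
- tray_block: Fixed black tray, 162 mm long, 76 mm wide. Origin: at desk height under the centre of its square recess (60 x 60 mm inside, floor 6 mm above the desk, lip 5 mm wide and its top 10 mm above the desk). Its x axis points along the tray, away from the robot (within about 10 degrees), to the bright plate at its far end, where a sample part is fixed for good, 88 mm from the recess centre, standing on the 6 mm plate. The sample here: the square block.
- tray_bushing: Fixed black tray, 162 mm long, 76 mm wide. Origin: at desk height under the centre of its square recess (60 x 60 mm inside, floor 6 mm above the desk, lip 5 mm wide and its top 10 mm above the desk). Its x axis points along the tray, away from the robot (within about 10 degrees), to the bright plate at its far end, where a sample part is fixed for good, 88 mm from the recess centre, standing on the 6 mm plate. The sample here: the open ring bushing.
- mat: Fixed plain dark rubber mat, 90 x 90 mm, 6 mm thick, empty: a clear spot for setting a part down for the time being. Origin: centre of its underside, at desk height. It stands in one row with the four trays.
There are look-alikes about, which are no part of the job. What is shaped like the key but purple or turquoise is not meant. Leave any turquoise look-alike of the hub alone.

How it is judged:
By the outcome, as a careful person would: the job done as asked, in the order asked, and still so for the second after the job is handed in, with the robot touching nothing.
It also fails if it takes over 134 s, if anything falls off the work surface, if the arm or the gripper's body presses on something with over 40 N, if the wrist force passes 120 N, or if a joint passes its speed limit or range.

## Working session

There is one attempt and no reset: what is moved stays moved. The work goes in short steps, Python scripts to look and compute and a tool call to move; the robot and the scene stay as the last step left them, time stands still between calls to the robot, and variables do not carry over. Pictures are saved under pics/ and viewed, at most 14 in all, crops included, and the job is handed in when it is done.

Besides the shell and the picture viewer there is one more tool, called after ">>>" as a command line: name --argument value ..., lists and objects as JSON in quotes. jog_arm: Moves the arm, as the interface text tells. Its arguments: {"type":"object","properties":{"targets":{"type":"array","items":{"type":"object","properties":{"turn":{"type":"array","items":{"type":"number"}},"slide":{"type":"array","items":{"type":"number"}},"claw":{"type":"number"}}}}},"required":["targets"]}

```bash
mkdir -p pics; cat > h.py <<'E'
from cell import *
import numpy as np, cv2
def pix2w(c,uv,z):
    d=c["R"].T@np.linalg.inv(c["mtx"])@np.array([uv[0],uv[1],1.]); o=-c["R"].T@c["t"]
    return o+d*(z-o[2])/d[2]
def w2pix(c,X):
    p=c["mtx"]@(c["R"]@np.array(X,float)+c["t"]); return p[:2]/p[2]
E
python3 - <<'E'
from h import *
for n in ["scene","top"]:
    c=read_camera(n); cv2.imwrite(f"pics/{n}0.png",cv2.resize(c["frame"],(800,600),interpolation=cv2.INTER_CUBIC))
    print(n,(-c["R"].T@c["t"]).round())
    for q in ["hub","key","block","bushing","tray_hub","tray_key","tray_block","tray_bushing","mat"]:
        print(q,[(np.round(r["xy"]).tolist(),round(r["conf"],2),pix2w(c,r["xy"],10 if q[0] in"tm" else 40)[:2].round().tolist()) for r in look_for(q,n)[:4]])
s=state();print(s)
E
```

```text
scene [-177.  578.  433.]
hub [([189.0, 243.0], 0.97, [400.0, 235.0]), ([187.0, 210.0], 0.64, [526.0, 161.0]), ([220.0, 192.0], 0.63, [556.0, 48.0]), ([228.0, 229.0], 0.57, [395.0, 146.0])]
key [([340.0, 190.0], 0.67, [372.0, -186.0]), ([351.0, 176.0], 0.48, [410.0, -285.0])]
block [([238.0, 198.0], 0.6, [499.0, 35.0]), ([316.0, 171.0], 0.31, [499.0, -243.0])]
bushing [([297.0, 191.0], 0.77, [439.0, -103.0])]
tray_hub [([219.0, 195.0], 0.59, [601.0, 17.0])]
tray_key [([269.0, 189.0], 0.73, [542.0, -106.0])]
tray_block [([172.0, 212.0], 0.81, [591.0, 163.0])]
tray_bushing [([296.0, 169.0], 0.65, [605.0, -276.0])]
mat [([129.0, 242.0], 0.76, [528.0, 300.0]), ([236.0, 195.0], 0.63, [572.0, -15.0])]
top [ 400.  -13. 1200.]
hub [([179.0, 211.0], 0.73, [445.0, 214.0]), ([201.0, 182.0], 0.48, [525.0, 150.0]), ([214.0, 218.0], 0.45, [422.0, 115.0])]
key [([366.0, 206.0], 0.64, [446.0, -319.0]), ([357.0, 174.0], 0.58, [537.0, -296.0]), ([332.0, 222.0], 0.44, [403.0, -221.0])]
block [([251.0, 178.0], 0.49, [535.0, 5.0])]
bushing []
tray_hub [([253.0, 157.0], 0.78, [598.0, -2.0])]
tray_key [([294.0, 179.0], 0.81, [530.0, -119.0])]
tray_block [([204.0, 158.0], 0.97, [600.0, 144.0])]
tray_bushing [([353.0, 157.0], 0.57, [592.0, -294.0])]
mat [([155.0, 180.0], 0.65, [538.0, 289.0])]
{'t': 1.0, 'joints': array([ 1.14839974e+00,  4.90861880e-01,  1.55888860e+00,  1.63590183e-05,
        1.09165948e+00, -1.05624190e-01]), 'qvel': array([-0.00053777, -0.00059094, -0.00132235, -0.00068466,  0.00130759,
       -0.00058969]), 'tau': array([-6.65117113e-05, -6.12456322e+01, -2.58442050e+01,  6.92808442e-02,
        4.43712878e-02,  2.49206096e-05]), 'eef_pos': array([194.69116271, 593.93819851, 214.68857165]), 'tcp_rot': array([3.14140944e+00, 4.82440189e-06, 2.82481272e+00]), 'ft_force': array([0.58753999, 0.57948047, 0.21252159]), 'moment': array([ 0.00805855, -0.01510365,  0.01606145]), 'grip_force': 0.0, 'opening': 0.9997186904036974}
```

View pics/top0.png

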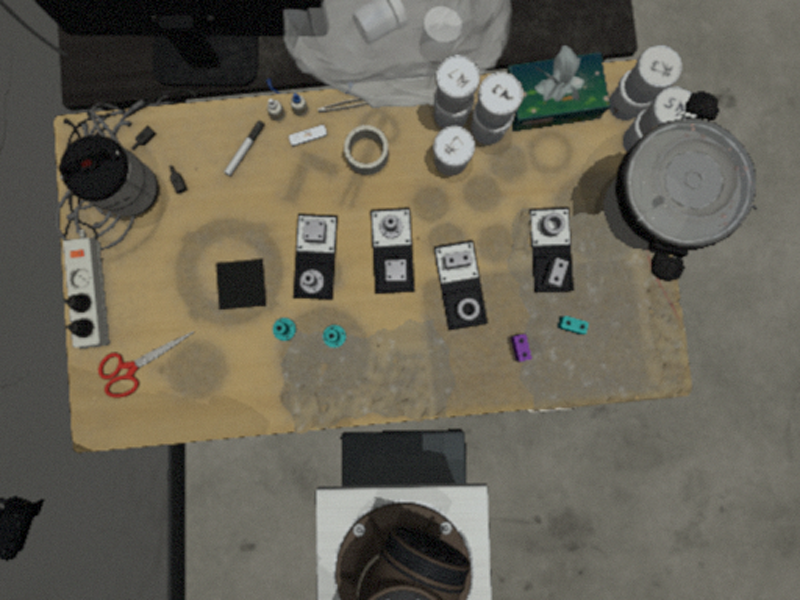

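View pics/scene0.png

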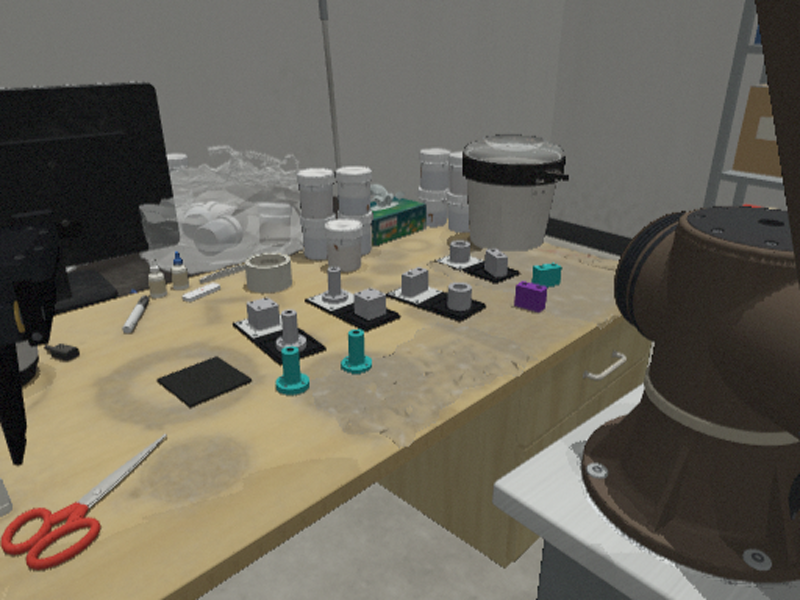

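Top view (800x600): the black mat is at (242,284). The trays, left to right, by their samples:
- tray_block: sample (315,232), holds the hub at (312,280).
- tray_hub: sample (391,225), holds the block at (396,270).
- tray_key: sample (457,260), holds the bushing at (468,309).
- tray_bushing: sample (551,226), holds the key at (558,271).

The look-alikes are not meant: turquoise hubs (284,329) and (334,336), purple key (522,347), turquoise key (574,325). The parts meant are steel grey and stand in the black recesses. I'll move to an overview for a closer look.

>>> jog_arm --targets '[{"turn":[0,0,9],"slide":[20,-43,15],"claw":100},{"turn":[0,0,9],"slide":[20,-43,15],"claw":100},{"turn":[0,0,0],"slide":[20,-43,15],"claw":100},{"turn":[0,0,0],"slide":[20,-43,15],"claw":100},{"turn":[0,0,0],"slide":[20,-43,15],"claw":100}]'

```text
t: 1.62
eef_pos: [295.1, 377.5, 290.3]
tcp_rot: [3.141, 0.0, 3.139]
ft_force: [0.7, 0.2, 0.5]
opening: 0.998
grip_force: 0.0
```

>>> jog_arm --targets '[{"turn":[0,0,0],"slide":[20,-43,15],"claw":100},{"turn":[0,0,0],"slide":[20,-43,15],"claw":100},{"turn":[0,0,0],"slide":[20,-43,15],"claw":100},{"turn":[0,0,0],"slide":[20,-43,15],"claw":100},{"turn":[0,0,0],"slide":[20,-43,15],"claw":100}]'

```text
t: 2.25
eef_pos: [395.0, 162.4, 365.4]
tcp_rot: [3.141, 0.001, 3.139]
ft_force: [0.8, -0.0, 0.4]
opening: 1.0
grip_force: 0.0
```

```bash
python3 - <<'E'
from h import *
s=state();print(s["t"],s["eef_pos"],s["tcp_rot"],s["joints"])
c=read_camera("wrist"); cv2.imwrite("pics/w1.png",cv2.resize(c["frame"],(800,600),interpolation=cv2.INTER_CUBIC))
print((-c["R"].T@c["t"]).round(), [pix2w(c,p,10)[:2].round().tolist() for p in [(0,0),(511,0),(511,383),(0,383)]])
E
```

```text
2.25 [395.01359443 162.43405685 365.3970296 ] [3.14133779e+00 5.91893790e-04 3.13901974e+00] [ 2.35151333e-01  5.95261413e-02  1.76580119e+00  1.11931546e-04
  1.31563005e+00 -1.33310037e+00]
[322. 162. 536.] [[172.0, -208.0], [174.0, 529.0], [855.0, 667.0], [851.0, -351.0]]
```

View pics/w1.png

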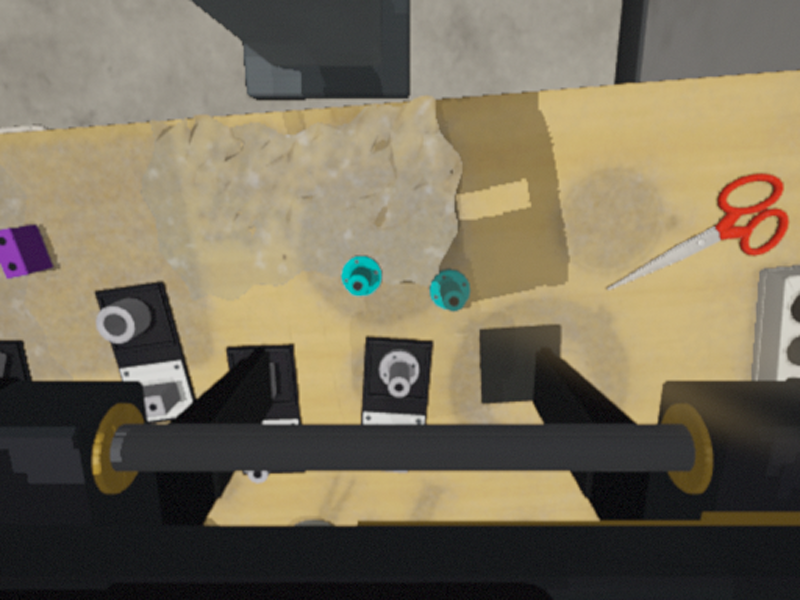

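The wrist view (800x600) looks back over the row, with the robot at the top. It shows:
- the mat at (521,364)
- tray_block with the grey hub at (399,372)
- tray_hub behind the left finger at (262,370)
- tray_key with the bushing at (118,322)
- turquoise hubs at (362,275) and (450,290), which are not meant

One more view from the right side.

>>> jog_arm --targets '[{"slide":[3,-58,0],"turn":[0,0,0],"claw":100},{"slide":[3,-58,0],"turn":[0,0,0],"claw":100},{"slide":[3,-58,0],"turn":[0,0,0],"claw":100},{"slide":[3,-58,0],"turn":[0,0,0],"claw":100},{"slide":[3,-58,0],"turn":[0,0,0],"claw":100}]'

```text
t: 2.92
eef_pos: [409.4, -128.0, 364.9]
tcp_rot: [-3.141, 0.001, 3.139]
ft_force: [0.2, 0.1, 1.0]
opening: 1.001
grip_force: 0.0
```

```bash
python3 - <<'E'
from h import *
s=state();print(s["t"],s["eef_pos"],s["tcp_rot"],s["joints"])
c=read_camera("wrist"); cv2.imwrite("pics/w2.png",cv2.resize(c["frame"],(800,600),interpolation=cv2.INTER_CUBIC))
np.savez("w2.npz",**{k:c[k] for k in("mtx","R","t")})
E
```

```text
2.925 [ 409.37879881 -127.95452381  364.94396702] [-3.14143062e+00  8.05051286e-04  3.13876914e+00] [-4.57327322e-01  6.27753290e-02  1.76342207e+00  2.14862473e-04
  1.31460080e+00 -2.02535443e+00]
```

View pics/w2.png

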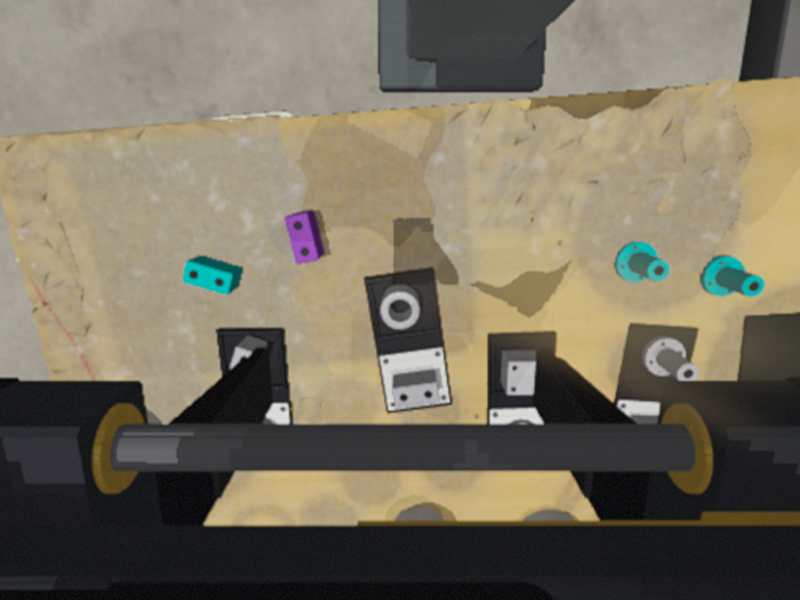

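```bash
cat > m.py <<'E'
from h import *
z=np.load("w2.npz"); c2=dict(z); o=-c2["R"].T@c2["t"]
c1=dict(c2); c1["t"]=-c2["R"]@(o+np.array([-14.37,290.39,.45]))
def P(c,u,v,h): return pix2w(c,(u/1.5625,v/1.5625),h)[:2]
def tray(n,c,a,b,pa=None,pb=None):
    A,B=P(c,*a,10),P(c,*b,10); w=B-A
    d=np.array([-w[1],w[0]]); d*=np.sign(d[0])/np.linalg.norm(d)
    s=""
    if pa:
        pa,pb=P(c,*pa,6),P(c,*pb,6); s=(np.linalg.norm((pa+pb)/2-(A+B)/2).round(1),np.degrees(np.arctan2(*((pa+pb)/2-(A+B)/2)[::-1])).round(1))
    print(n,"ctr",((A+B)/2+38*d).round(1),"w",np.linalg.norm(w).round(1),"ang",np.degrees(np.arctan2(d[1],d[0])).round(1),s)
tray("block1",c1,(367,337),(433,342),(362,412),(427,424))
tray("block2",c2,(630,324),(696,327))
tray("hub1",c1,(229,347),(293,345)); tray("hub2",c2,(488,334),(554,332))
tray("key1",c1,(97,292),(163,283),(121,367),(185,359)); tray("key2",c2,(366,277),(432,268),(376,354),(441,346))
tray("bush2",c2,(218,329),(285,328))
print("mat",np.mean([P(c1,*p,6) for p in[(480,331),(560,325),(560,398),(482,403)]],0))
print("hub",P(c1,400,387,61),P(c1,399,370,16),P(c2,686,373,61))
print("bushing",P(c2,400,308,42),P(c1,117,324,42))
E
python3 m.py
python3 - <<'E'
import cv2
i=cv2.imread("pics/w2.png"); j=cv2.imread("pics/top0.png")
a=cv2.resize(i[310:430,200:320],(400,400),interpolation=3);b=cv2.resize(i[310:430,470:590],(400,400),interpolation=3)
cv2.imwrite("pics/cr.png",cv2.hconcat([a,b]))
E
```

```text
block1 ctr [542.3 156.4] w 72.5 ang -4.8 (np.float64(97.1), np.float64(-3.9))
block2 ctr [541.4 152.9] w 72.2 ang -2.9 
hub1 ctr [549.4   7.8] w 70.5 ang 1.7 
hub2 ctr [549.5   2.1] w 71.9 ang 1.6 
key1 ctr [ 482.7 -122.7] w 72.3 ang 7.6 (np.float64(88.3), np.float64(7.2))
key2 ctr [ 481.6 -126.7] w 70.3 ang 7.7 (np.float64(88.9), np.float64(6.5))
bush2 ctr [ 543.5 -291.9] w 72.9 ang 0.7 
mat [536.31994768 294.09139973]
hub [537.64218909 159.47157927] [537.76236772 158.23911855] [537.48667991 156.99944315]
bushing [ 473.951735   -130.66286756] [ 475.71536468 -128.78185155]
```

View pics/cr.png

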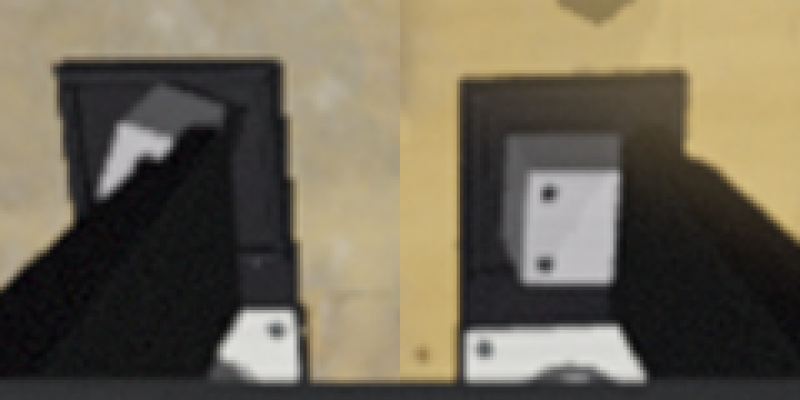

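The crop of w2 confirms both: the oblong steel key stands in tray_bushing, turned by roughly 30° (left), and the steel square block in tray_hub is nearly aligned with its tray (right). Hub first, to the mat.

>>> jog_arm --targets '[{"slide":[18,41,-30],"turn":[0,0,0],"claw":100},{"slide":[18,41,-30],"turn":[0,0,0],"claw":100},{"slide":[18,41,-30],"turn":[0,0,0],"claw":100},{"slide":[18,41,-30],"turn":[0,0,0],"claw":90},{"slide":[18,41,-30],"turn":[0,0,0],"claw":80}]'

```text
t: 3.6
eef_pos: [500.2, 80.5, 213.8]
tcp_rot: [3.142, 0.001, 3.139]
ft_force: [1.1, -1.1, 0.9]
opening: 0.848
grip_force: 0.0
```

>>> jog_arm --targets '[{"slide":[18,41,-30],"turn":[0,0,0],"claw":70},{"slide":[20,40,-30],"turn":[0,0,0],"claw":70},{"slide":[0,0,0],"turn":[0,0,0],"claw":70}]'

```text
t: 3.98
eef_pos: [537.4, 162.0, 152.2]
tcp_rot: [-3.141, -0.003, -3.142]
ft_force: [-0.8, -0.6, -0.3]
opening: 0.703
grip_force: 0.0
```

>>> jog_arm --targets '[{"slide":[0,-4,-45],"turn":[0,0,0],"claw":70},{"slide":[0,0,-45],"turn":[0,0,0],"claw":60},{"slide":[0,0,-35],"turn":[0,0,0],"claw":50},{"slide":[0,0,0],"turn":[0,0,0],"claw":30},{"slide":[0,0,0],"turn":[0,0,0],"claw":10}]'

```text
t: 4.6
eef_pos: [538.4, 155.7, 31.2]
tcp_rot: [3.141, 0.002, 3.139]
ft_force: [-0.2, -0.3, 0.5]
opening: 0.347
grip_force: 0.0
```

>>> jog_arm --targets '[{"slide":[0,0,0],"turn":[0,0,0],"claw":0},{"slide":[0,0,0],"turn":[0,0,0],"claw":0},{"slide":[0,0,0],"turn":[0,0,0],"claw":0}]'

```text
t: 4.97
eef_pos: [538.5, 156.0, 31.3]
tcp_rot: [3.141, 0.003, 3.139]
ft_force: [-0.3, -1.2, 8.4]
opening: 0.217
grip_force: 30.0
```

>>> jog_arm --targets '[{"slide":[0,0,20],"turn":[0,0,0],"claw":0},{"slide":[0,0,35],"turn":[0,0,0],"claw":0},{"slide":[0,40,5],"turn":[0,0,0],"claw":0},{"slide":[0,50,0],"turn":[0,0,0],"claw":0},{"slide":[-2,48,0],"turn":[0,0,0],"claw":0}]'

```text
t: 5.6
eef_pos: [535.8, 295.4, 90.7]
tcp_rot: [3.141, 0.001, 3.139]
ft_force: [0.1, -0.1, -0.8]
opening: 0.215
grip_force: 30.0
```

>>> jog_arm --targets '[{"slide":[0,0,0],"turn":[0,0,0],"claw":0},{"slide":[0,0,-40],"turn":[0,0,0],"claw":0}]'

```text
t: 5.85
eef_pos: [537.1, 294.7, 52.1]
tcp_rot: [3.139, 0.006, 3.14]
ft_force: [0.2, -0.2, -2.5]
opening: 0.22
grip_force: 30.0
```

>>> jog_arm --targets '[{"slide":[0,0,-13],"turn":[0,0,0],"claw":0},{"slide":[0,0,-6],"turn":[0,0,0],"claw":0},{"slide":[0,0,0],"turn":[0,0,0],"claw":0}]'

```text
t: 6.22
eef_pos: [536.3, 293.6, 31.6]
tcp_rot: [3.141, 0.001, 3.138]
ft_force: [0.4, -0.1, -0.5]
opening: 0.218
grip_force: 30.0
```

>>> jog_arm --targets '[{"slide":[0,0,0],"turn":[0,0,0],"claw":40},{"slide":[0,0,0],"turn":[0,0,0],"claw":70},{"slide":[0,0,5],"turn":[0,0,0],"claw":100},{"slide":[0,0,40],"turn":[0,0,0],"claw":100},{"slide":[0,0,50],"turn":[0,0,0],"claw":100}]'

```text
t: 6.85
eef_pos: [535.3, 293.7, 126.4]
tcp_rot: [-3.141, -0.002, 3.139]
ft_force: [-0.7, 0.1, -0.5]
opening: 0.686
grip_force: 0.0
```

>>> jog_arm --targets '[{"slide":[-24,-54,20],"turn":[0,0,0],"claw":100},{"slide":[-24,-54,20],"turn":[0,0,0],"claw":100},{"slide":[-24,-54,20],"turn":[0,0,0],"claw":100},{"slide":[-24,-54,20],"turn":[0,0,0],"claw":100},{"slide":[-14,-54,20],"turn":[0,0,0],"claw":100}]'

```text
t: 7.48
eef_pos: [424.4, 22.6, 226.8]
tcp_rot: [-3.142, 0.001, 3.139]
ft_force: [1.1, -0.2, 0.3]
opening: 0.997
grip_force: 0.0
```

```bash
python3 - <<'E'
from h import *
s=state();print(s["t"],s["eef_pos"],s["tcp_rot"])
c=read_camera("wrist"); cv2.imwrite("pics/w3.png",cv2.resize(c["frame"],(800,600),interpolation=cv2.INTER_CUBIC))
np.savez("w3.npz",**{k:c[k] for k in("mtx","R","t")})
E
```

```text
7.475 [424.43826208  22.57534567 226.82482788] [-3.14154936e+00  7.98543764e-04  3.13948332e+00]
```

View pics/w3.png

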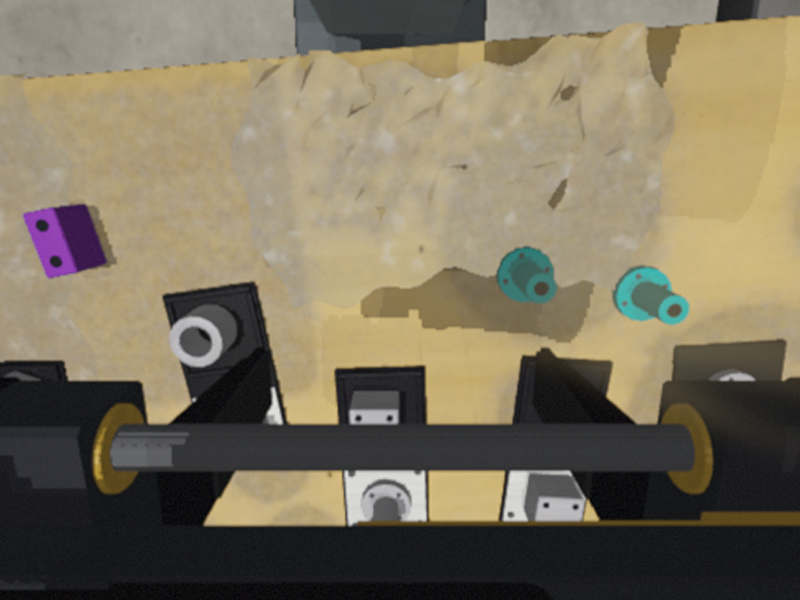

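The w3 view shows the block with its top's near edge at (349..399, 405), square to the view. tray_hub's near corners are at (336,370) and (425,368). The hub's flange is on the mat at (733,378), and tray_block is now empty at (565,370).

```bash
cat >> m.py <<'E'
print("----")
c3=dict(np.load("w3.npz"))
A,B=P(c3,349,406,42),P(c3,399,405,42);print("block near edge",A,B,np.linalg.norm(B-A))
tray("hub3",c3,(336,370),(425,368));tray("block3",c3,(523,357),(610,360));tray("key3",c3,(165,296),(254,284))
print("bush",P(c3,195,342,42))
a=[P(c2,*p,42) for p in[(507.5,362),(536,361),(507,395.5),(535,395)]];print("block2",a)
k=lambda x,y:P(c2,x/3.333+200,y/3.333+310,42)
print("key edge near-left",k(118,122),"near right",k(172,133),"far left",k(97,195), "near-right lower edge corner z6",P(c2,160/3.333+200,85/3.333+310,6),P(c2,228/3.333+200,104/3.333+310,6))
E
python3 m.py | sed -n '/----/,$p'
```

```text
----
block near edge [528.54940674 -18.91222419] [527.81135684  19.46147027] 38.38079134952786
hub3 ctr [549.3   5. ] w 73.0 ang 1.2 
block3 ctr [540.5 154.5] w 71.2 ang -2.2 
key3 ctr [ 482.1 -124.2] w 71.5 ang 7.6 
bush [ 476.34076242 -131.39751226]
block2 [array([532.60830484, -19.07399722]), array([531.59351872,  10.50348904]), array([570.55884513, -17.65051914]), array([570.08014696,  11.99059184])]
key edge near-left [ 514.72353536 -300.53233554] near right [ 518.38967893 -284.12205959] far left [ 538.91847278 -309.25742772] near-right lower edge corner z6 [ 514.82159156 -298.06924565] [ 521.51655173 -276.11459249]
```

>>> jog_arm --targets '[{"slide":[42,-8,-20],"turn":[0,0,0],"claw":100},{"slide":[42,-8,-40],"turn":[0,0,0],"claw":100},{"slide":[41,-7,-40],"turn":[0,0,0],"claw":90},{"slide":[0,0,-40],"turn":[0,0,0],"claw":80},{"slide":[0,0,0],"turn":[0,0,0],"claw":75}]'

```text
t: 8.15
eef_pos: [549.4, 1.1, 83.7]
tcp_rot: [3.141, -0.005, 3.139]
ft_force: [-0.3, -1.1, -0.1]
opening: 0.778
grip_force: 0.0
```

>>> jog_arm --targets '[{"slide":[0,0,-35],"turn":[0,0,0],"claw":75},{"slide":[0,0,-28],"turn":[0,0,0],"claw":75},{"slide":[0,0,0],"turn":[0,0,0],"claw":75}]'

```text
t: 8.52
eef_pos: [550.5, 1.1, 23.3]
tcp_rot: [3.141, -0.001, 3.139]
ft_force: [-0.3, -0.6, -0.8]
opening: 0.751
grip_force: 0.0
```

>>> jog_arm --targets '[{"slide":[0,0,0],"turn":[0,0,0],"claw":50},{"slide":[0,0,0],"turn":[0,0,0],"claw":30},{"slide":[0,0,0],"turn":[0,0,0],"claw":0},{"slide":[0,0,0],"turn":[0,0,0],"claw":0},{"slide":[0,0,0],"turn":[0,0,0],"claw":0}]'

```text
t: 9.15
eef_pos: [550.9, 0.9, 23.1]
tcp_rot: [3.142, 0.001, 3.139]
ft_force: [-0.5, 0.4, 5.8]
opening: 0.398
grip_force: 30.0
```

>>> jog_arm --targets '[{"slide":[0,0,15],"turn":[0,0,0],"claw":0},{"slide":[0,0,35],"turn":[0,0,0],"claw":0},{"slide":[-3,51,5],"turn":[0,0,0],"claw":0},{"slide":[-4,51,0],"turn":[0,0,-2],"claw":0},{"slide":[-3,51,0],"turn":[0,0,0],"claw":0}]'

```text
t: 9.78
eef_pos: [540.4, 155.3, 78.5]
tcp_rot: [3.141, 0.0, 3.103]
ft_force: [0.7, 0.0, -3.2]
opening: 0.399
grip_force: 30.0
```

>>> jog_arm --targets '[{"slide":[0,0,0],"turn":[0,0,0],"claw":0},{"slide":[0,0,0],"turn":[0,0,0],"claw":0}]'

```text
t: 10.02
eef_pos: [540.5, 153.8, 78.0]
tcp_rot: [-3.141, -0.0, 3.105]
ft_force: [0.2, -0.1, -2.6]
opening: 0.397
grip_force: 30.0
```

>>> jog_arm --targets '[{"slide":[0,0,-25],"turn":[0,0,0],"claw":0},{"slide":[1,1,-20],"turn":[0,0,0],"claw":0},{"slide":[0,0,-6],"turn":[0,0,0],"claw":0},{"slide":[0,0,0],"turn":[0,0,0],"claw":0}]'

```text
t: 10.52
eef_pos: [541.8, 154.2, 26.8]
tcp_rot: [-3.142, -0.0, 3.103]
ft_force: [0.3, -0.3, -2.6]
opening: 0.4
grip_force: 30.0
```

>>> jog_arm --targets '[{"slide":[0,0,-2.5],"turn":[0,0,0],"claw":0},{"slide":[0,0,-1],"turn":[0,0,0],"claw":0},{"slide":[0,0,0],"turn":[0,0,0],"claw":0}]'

```text
t: 10.9
eef_pos: [541.7, 154.9, 23.4]
tcp_rot: [3.141, 0.0, 3.104]
ft_force: [0.0, 0.2, -3.4]
opening: 0.397
grip_force: 30.0
```

>>> jog_arm --targets '[{"slide":[0,0,0],"turn":[0,0,0],"claw":50},{"slide":[0,0,0],"turn":[0,0,0],"claw":65},{"slide":[0,0,20],"turn":[0,0,0],"claw":70},{"slide":[0,0,40],"turn":[0,0,2],"claw":70},{"slide":[0,0,40],"turn":[0,0,0],"claw":70}]'

```text
t: 11.52
eef_pos: [541.6, 154.9, 124.3]
tcp_rot: [3.142, -0.0, 3.14]
ft_force: [0.7, -0.1, -0.2]
opening: 0.697
grip_force: 0.0
```

>>> jog_arm --targets '[{"slide":[-2,45,0],"turn":[0,0,0],"claw":70},{"slide":[-2,47,0],"turn":[0,0,0],"claw":70},{"slide":[-2,47,0],"turn":[0,0,0],"claw":70},{"slide":[0,0,0],"turn":[0,0,0],"claw":70},{"slide":[0,0,-30],"turn":[0,0,0],"claw":70}]'

```text
t: 12.15
eef_pos: [536.5, 294.4, 94.5]
tcp_rot: [3.14, 0.004, 3.14]
ft_force: [-0.7, -0.3, -0.3]
opening: 0.696
grip_force: 0.0
```

>>> jog_arm --targets '[{"slide":[0,0,-30],"turn":[0,0,0],"claw":70},{"slide":[0,0,-30],"turn":[0,0,0],"claw":60},{"slide":[0,0,0],"turn":[0,0,0],"claw":60}]'

```text
t: 12.52
eef_pos: [534.9, 292.7, 31.6]
tcp_rot: [-3.14, -0.003, 3.138]
ft_force: [0.4, 0.1, 0.5]
opening: 0.607
grip_force: 0.0
```

>>> jog_arm --targets '[{"slide":[0,0,0],"turn":[0,0,0],"claw":30},{"slide":[0,0,0],"turn":[0,0,0],"claw":0},{"slide":[0,0,0],"turn":[0,0,0],"claw":0},{"slide":[0,0,0],"turn":[0,0,0],"claw":0},{"slide":[0,0,0],"turn":[0,0,0],"claw":0}]'

```text
t: 13.15
eef_pos: [535.8, 294.0, 33.6]
tcp_rot: [3.141, 0.001, 3.139]
ft_force: [-0.4, -1.0, 3.5]
opening: 0.217
grip_force: 30.0
```

>>> jog_arm --targets '[{"slide":[0,0,20],"turn":[0,0,0],"claw":0},{"slide":[0,0,40],"turn":[0,0,0],"claw":0},{"slide":[0,0,40],"turn":[0,0,0],"claw":0},{"slide":[0,-40,0],"turn":[0,0,0],"claw":0},{"slide":[2,-50,0],"turn":[0,0,0],"claw":0}]'

```text
t: 13.78
eef_pos: [537.4, 203.6, 133.5]
tcp_rot: [3.141, 0.001, 3.141]
ft_force: [0.8, -0.6, -1.5]
opening: 0.216
grip_force: 30.0
```

>>> jog_arm --targets '[{"slide":[3,-50,0],"turn":[0,0,0],"claw":0},{"slide":[2,-50,0],"turn":[0,0,0],"claw":0},{"slide":[2,-50,0],"turn":[0,0,0],"claw":0},{"slide":[2,-48,0],"turn":[0,0,0],"claw":0},{"slide":[0,0,0],"turn":[0,0,0],"claw":0}]'

```text
t: 14.4
eef_pos: [546.7, 3.3, 133.0]
tcp_rot: [-3.142, -0.0, 3.135]
ft_force: [-0.5, 1.1, -1.4]
opening: 0.217
grip_force: 30.0
```

>>> jog_arm --targets '[{"slide":[1,1.5,-35],"turn":[0,0,0],"claw":0},{"slide":[0,0,-35],"turn":[0,0,0],"claw":0},{"slide":[0,0,-18],"turn":[0,0,0],"claw":0},{"slide":[0,0,-5],"turn":[0,0,0],"claw":0},{"slide":[0,0,0],"turn":[0,0,0],"claw":0}]'

```text
t: 15.02
eef_pos: [547.8, 7.9, 40.3]
tcp_rot: [3.141, -0.0, 3.139]
ft_force: [-0.2, -0.4, -0.9]
opening: 0.212
grip_force: 30.0
```

>>> jog_arm --targets '[{"slide":[0,-2.5,-3],"turn":[0,0,0],"claw":0},{"slide":[0,0,-3],"turn":[0,0,0],"claw":0},{"slide":[0,0,0],"turn":[0,0,0],"claw":0}]'

```text
t: 15.4
eef_pos: [547.7, 4.9, 34.3]
tcp_rot: [3.141, 0.0, 3.139]
ft_force: [1.0, 0.6, -1.5]
opening: 0.22
grip_force: 30.0
```

>>> jog_arm --targets '[{"slide":[0,0,0],"turn":[0,0,0],"claw":40},{"slide":[0,0,0],"turn":[0,0,0],"claw":70},{"slide":[0,0,15],"turn":[0,0,0],"claw":90},{"slide":[0,0,35],"turn":[0,0,0],"claw":100},{"slide":[0,0,45],"turn":[0,0,0],"claw":100}]'

```text
t: 16.02
eef_pos: [547.4, 5.0, 130.7]
tcp_rot: [3.141, -0.001, 3.139]
ft_force: [0.5, -0.1, 0.0]
opening: 0.69
grip_force: 0.0
```

>>> jog_arm --targets '[{"slide":[-21,-49,18],"turn":[0,0,0],"claw":100},{"slide":[-21,-49,18],"turn":[0,0,0],"claw":100},{"slide":[-21,-49,18],"turn":[0,0,0],"claw":100},{"slide":[-21,-49,18],"turn":[0,0,0],"claw":100},{"slide":[-21,-45,18],"turn":[0,0,0],"claw":100}]'

```text
t: 16.65
eef_pos: [441.7, -237.6, 221.0]
tcp_rot: [-3.141, 0.001, 3.139]
ft_force: [0.7, -0.3, 0.1]
opening: 0.997
grip_force: 0.0
```

>>> jog_arm --targets '[{"slide":[-21,-40,18],"turn":[0,0,0],"claw":100},{"slide":[0,0,0],"turn":[0,0,0],"claw":100}]'

```text
t: 16.9
eef_pos: [420.8, -278.4, 239.3]
tcp_rot: [-3.139, 0.002, 3.135]
ft_force: [0.8, 1.2, -0.6]
opening: 1.001
grip_force: 0.0
```

```bash
python3 - <<'E'
from h import *
s=state();print(s["t"],s["eef_pos"],s["tcp_rot"])
c=read_camera("wrist"); cv2.imwrite("pics/w4.png",cv2.resize(c["frame"],(800,600),interpolation=cv2.INTER_CUBIC))
np.savez("w4.npz",**{k:c[k] for k in("mtx","R","t")})
E
```

```text
16.9 [ 420.78224229 -278.37197731  239.27583654] [-3.13939608e+00  2.34726201e-03  3.13542332e+00]
```

View pics/w4.png

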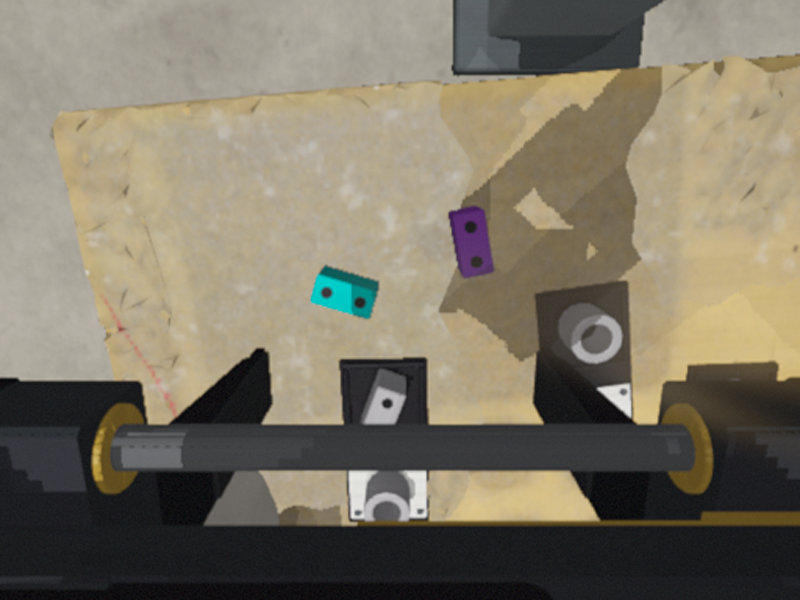

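The w4 view shows the steel key in tray_bushing, with its one visible top hole at (387,404). The purple (472,241) and turquoise (344,292) keys are look-alikes. The bushing in tray_key has its top centre at (597,338). I'll crop the key for its angle.

```bash
cat >> m.py <<'E'
print("====")
c4=dict(np.load("w4.npz"))
print("bush",P(c4,597,338,42)); tray("bush4",c4,(341,362),(427,359)); tray("key4",c4,(536,295),(628,282))
E
python3 m.py | sed -n '/====/,$p'
python3 - <<'E'
import cv2
i=cv2.imread("pics/w4.png")
cv2.imwrite("pics/cr2.png",cv2.resize(i[350:430,335:435],(800,640)[:2] and (750,600),interpolation=3))
E
```

```text
====
bush [ 475.4540286  -130.59955431]
bush4 ctr [ 543.5 -294. ] w 72.5 ang 1.8 
key4 ctr [ 481.8 -128.7] w 74.2 ang 8.0
```

View pics/cr2.png

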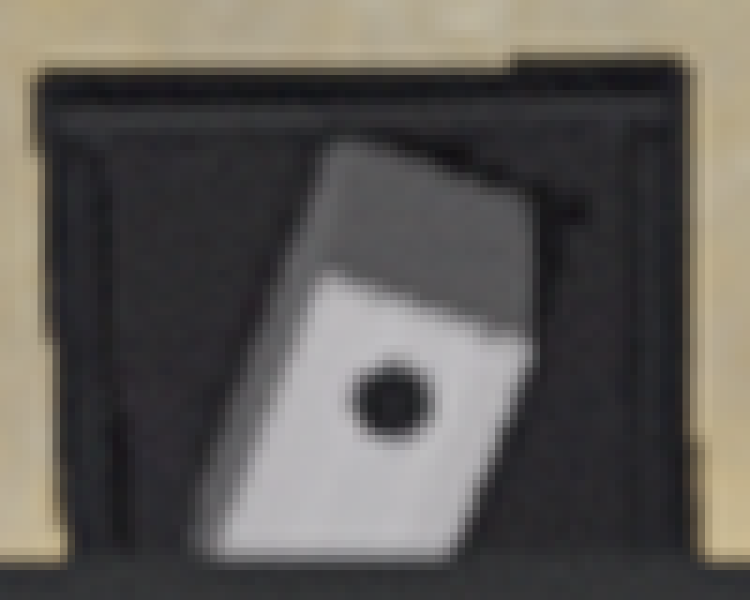

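The crop shows the key with its near short edge from (318,272) to (533,345) and its long sides running down to the left. Next I compute its pose.

```bash
cat >> m.py <<'E'
k=lambda x,y,h=46:P(c4,x/7.5+335,y/7.5+350,h)
A,B,L,R=k(318,272),k(533,345),k(215,555),k(452,555)
ang=lambda v:np.degrees(np.arctan2(v[1],v[0])).round(1)
print("key short",np.linalg.norm(B-A),ang(B-A),"left",ang(L-A),"right",ang(R-B),A,B)
d=(L-A)/np.linalg.norm(L-A)+(R-B)/np.linalg.norm(R-B); d/=np.linalg.norm(d)
print("centre",(A+B)/2+24*d,"hole",k(393,402))
E
python3 m.py | tail -2
```

```text
key short 23.777395045229643 69.4 left -19.6 right -19.7 [ 512.69621394 -299.09426497] [ 521.07193372 -276.84090942]
centre [ 539.48606167 -296.0391512 ] hole [ 527.49299229 -291.52342631]
```

>>> jog_arm --targets '[{"slide":[9,49,-15],"turn":[0,0,0],"claw":100},{"slide":[18,49,-30],"turn":[0,0,0],"claw":90},{"slide":[28,50,-30],"turn":[0,0,0],"claw":85},{"slide":[0,0,-40],"turn":[0,0,0],"claw":80},{"slide":[0,0,-40],"turn":[0,0,0],"claw":80}]'

```text
t: 17.58
eef_pos: [476.0, -127.6, 82.3]
tcp_rot: [3.141, 0.0, -3.141]
ft_force: [0.7, -0.6, -1.3]
opening: 0.801
grip_force: 0.0
```

>>> jog_arm --targets '[{"slide":[0,-2.5,-30],"turn":[0,0,0],"claw":80},{"slide":[0,0,-26],"turn":[0,0,0],"claw":80},{"slide":[0,0,-4],"turn":[0,0,0],"claw":80},{"slide":[0,0,0],"turn":[0,0,0],"claw":80}]'

```text
t: 18.08
eef_pos: [475.9, -131.7, 23.6]
tcp_rot: [3.141, -0.0, 3.14]
ft_force: [-0.5, -0.7, -0.3]
opening: 0.797
grip_force: 0.0
```

>>> jog_arm --targets '[{"slide":[0,1,-4],"turn":[0,0,0],"claw":60},{"slide":[0,0,0],"turn":[0,0,0],"claw":30},{"slide":[0,0,0],"turn":[0,0,0],"claw":0},{"slide":[0,0,0],"turn":[0,0,0],"claw":0},{"slide":[0,0,0],"turn":[0,0,0],"claw":0}]'

```text
t: 18.7
eef_pos: [475.8, -131.3, 19.3]
tcp_rot: [3.142, 0.0, 3.139]
ft_force: [0.1, -0.4, 2.8]
opening: 0.408
grip_force: 30.0
```

>>> jog_arm --targets '[{"slide":[0,0,0],"turn":[0,0,0],"claw":0}]'

```text
t: 18.82
eef_pos: [475.8, -131.3, 19.3]
tcp_rot: [-3.142, 0.0, 3.139]
ft_force: [-0.9, 0.0, 5.0]
opening: 0.405
grip_force: 30.0
```

>>> jog_arm --targets '[{"slide":[0,0,20],"turn":[0,0,0],"claw":0},{"slide":[0,0,30],"turn":[0,0,0],"claw":0},{"slide":[-9,43,0],"turn":[0,0,0],"claw":0},{"slide":[-9,44,0],"turn":[0,0,0],"claw":0},{"slide":[-8,44,0],"turn":[0,0,0],"claw":0}]'

```text
t: 19.45
eef_pos: [449.2, 0.9, 69.1]
tcp_rot: [3.141, -0.0, 3.138]
ft_force: [0.3, -0.2, -1.2]
opening: 0.409
grip_force: 30.0
```

>>> jog_arm --targets '[{"slide":[0,0,-30],"turn":[0,0,0],"claw":0},{"slide":[0,0,-19],"turn":[0,0,0],"claw":0},{"slide":[0,0,0],"turn":[0,0,0],"claw":0},{"slide":[0,0,0],"turn":[0,0,0],"claw":0}]'

```text
t: 19.95
eef_pos: [449.9, -0.4, 20.6]
tcp_rot: [3.142, 0.0, 3.139]
ft_force: [0.4, -0.9, -1.0]
opening: 0.406
grip_force: 30.0
```

>>> jog_arm --targets '[{"slide":[0,0,-4],"turn":[0,0,0],"claw":0},{"slide":[0,0,-2.5],"turn":[0,0,0],"claw":0},{"slide":[0,0,0],"turn":[0,0,0],"claw":0}]'

```text
t: 20.32
eef_pos: [449.7, -0.3, 13.7]
tcp_rot: [3.142, 0.0, 3.139]
ft_force: [0.3, 0.7, -1.5]
opening: 0.406
grip_force: 30.0
```

>>> jog_arm --targets '[{"slide":[0,0,0],"turn":[0,0,0],"claw":60},{"slide":[0,0,0],"turn":[0,0,0],"claw":75},{"slide":[0,0,20],"turn":[0,0,0],"claw":80},{"slide":[0,0,45],"turn":[0,0,0],"claw":80},{"slide":[0,0,45],"turn":[0,0,0],"claw":80}]'

```text
t: 20.95
eef_pos: [449.5, -0.2, 124.9]
tcp_rot: [3.141, -0.001, 3.139]
ft_force: [0.4, -1.3, 0.0]
opening: 0.796
grip_force: 0.0
```

>>> jog_arm --targets '[{"slide":[15,-49,0],"turn":[0,0,-5],"claw":80},{"slide":[15,-49,0],"turn":[0,0,-5],"claw":80},{"slide":[15,-49,0],"turn":[0,0,-5],"claw":80},{"slide":[15,-49,0],"turn":[0,0,-4.5],"claw":80},{"slide":[15,-49,0],"turn":[0,0,0],"claw":80}]'

```text
t: 21.58
eef_pos: [525.0, -247.0, 123.8]
tcp_rot: [3.141, 0.0, 2.797]
ft_force: [1.1, -0.2, 0.1]
opening: 0.802
grip_force: 0.0
```

>>> jog_arm --targets '[{"slide":[15,-50,0],"turn":[0,0,0],"claw":75},{"slide":[0,0,-20],"turn":[0,0,0],"claw":70},{"slide":[0,0,0],"turn":[0,0,0],"claw":70}]'

```text
t: 21.95
eef_pos: [538.9, -295.1, 102.4]
tcp_rot: [3.141, -0.003, 2.798]
ft_force: [-0.0, 0.2, 0.4]
opening: 0.701
grip_force: 0.0
```

>>> jog_arm --targets '[{"slide":[0,-1,-35],"turn":[0,0,0],"claw":70},{"slide":[0,0,-35],"turn":[0,0,0],"claw":70},{"slide":[0,0,-10],"turn":[0,0,0],"claw":60},{"slide":[0,0,0],"turn":[0,0,0],"claw":50}]'

```text
t: 22.45
eef_pos: [540.0, -296.0, 24.2]
tcp_rot: [3.141, -0.0, 2.799]
ft_force: [-0.5, 0.2, -0.0]
opening: 0.553
grip_force: 0.0
```

>>> jog_arm --targets '[{"slide":[0,0,0],"turn":[0,0,0],"claw":30},{"slide":[0,0,0],"turn":[0,0,0],"claw":0},{"slide":[0,0,0],"turn":[0,0,0],"claw":0},{"slide":[0,0,0],"turn":[0,0,0],"claw":0},{"slide":[0,0,0],"turn":[0,0,0],"claw":0}]'

```text
t: 23.08
eef_pos: [540.0, -296.4, 24.4]
tcp_rot: [-3.141, 0.001, 2.799]
ft_force: [-1.2, 0.7, 7.6]
opening: 0.25
grip_force: 30.0
```

>>> jog_arm --targets '[{"slide":[0,0,20],"turn":[0,0,0],"claw":0},{"slide":[0,0,35],"turn":[0,0,0],"claw":0},{"slide":[-15,42,0],"turn":[0,0,9],"claw":0},{"slide":[-15,42,0],"turn":[0,0,9],"claw":0},{"slide":[-15,43,0],"turn":[0,0,9],"claw":0}]'

```text
t: 23.7
eef_pos: [494.0, -168.1, 78.7]
tcp_rot: [3.141, -0.0, -3.009]
ft_force: [-0.1, -0.4, -2.0]
opening: 0.251
grip_force: 30.0
```

>>> jog_arm --targets '[{"slide":[-15,43,0],"turn":[0,0,0],"claw":0},{"slide":[0,0,-15],"turn":[0,0,0],"claw":0},{"slide":[0,0,0],"turn":[0,0,0],"claw":0},{"slide":[0,0,0],"turn":[0,0,0],"claw":0}]'

```text
t: 24.2
eef_pos: [480.2, -127.2, 63.6]
tcp_rot: [3.142, 0.0, -3.014]
ft_force: [-0.5, 0.2, -1.6]
opening: 0.252
grip_force: 30.0
```

>>> jog_arm --targets '[{"slide":[0,1,-20],"turn":[0,0,0],"claw":0},{"slide":[0,0,-14],"turn":[0,0,0],"claw":0},{"slide":[0,0,-3],"turn":[0,0,0],"claw":0},{"slide":[0,0,0],"turn":[0,0,0],"claw":0}]'

```text
t: 24.7
eef_pos: [479.8, -125.5, 26.7]
tcp_rot: [3.141, -0.0, -3.014]
ft_force: [1.0, -0.1, -1.4]
opening: 0.248
grip_force: 30.0
```

>>> jog_arm --targets '[{"slide":[0,0,-2],"turn":[0,0,0],"claw":0},{"slide":[0,0,0],"turn":[0,0,0],"claw":0},{"slide":[0,0,0],"turn":[0,0,0],"claw":0}]'

```text
t: 25.08
eef_pos: [479.8, -125.3, 24.9]
tcp_rot: [-3.142, 0.0, -3.013]
ft_force: [-0.1, -0.8, -1.7]
opening: 0.252
grip_force: 30.0
```

>>> jog_arm --targets '[{"slide":[0,0,0],"turn":[0,0,0],"claw":45},{"slide":[0,0,0],"turn":[0,0,0],"claw":65},{"slide":[0,0,20],"turn":[0,0,0],"claw":80},{"slide":[0,0,40],"turn":[0,0,-7],"claw":80},{"slide":[0,0,20],"turn":[0,0,0],"claw":80}]'

```text
t: 25.7
eef_pos: [480.1, -125.4, 106.4]
tcp_rot: [-3.141, 0.002, -3.137]
ft_force: [0.4, -0.9, 0.4]
opening: 0.72
grip_force: 0.0
```

>>> jog_arm --targets '[{"slide":[-10,42,0],"turn":[0,0,0],"claw":80},{"slide":[-10,42,0],"turn":[0,0,0],"claw":80},{"slide":[-10,42,0],"turn":[0,0,0],"claw":80},{"slide":[0,0,-20],"turn":[0,0,0],"claw":80},{"slide":[0,0,0],"turn":[0,0,0],"claw":80}]'

```text
t: 26.32
eef_pos: [449.3, 1.1, 84.2]
tcp_rot: [3.141, -0.002, -3.135]
ft_force: [0.1, 0.2, 0.7]
opening: 0.797
grip_force: 0.0
```

>>> jog_arm --targets '[{"slide":[0,-1,-35],"turn":[0,0,0],"claw":80},{"slide":[0,0,-28],"turn":[0,0,0],"claw":80},{"slide":[0,0,-4],"turn":[0,0,0],"claw":70},{"slide":[0,0,0],"turn":[0,0,0],"claw":60}]'

```text
t: 26.82
eef_pos: [450.1, -0.6, 18.3]
tcp_rot: [3.142, 0.0, -3.136]
ft_force: [-0.6, -0.7, -0.4]
opening: 0.646
grip_force: 0.0
```

>>> jog_arm --targets '[{"slide":[0,0,0],"turn":[0,0,0],"claw":30},{"slide":[0,0,0],"turn":[0,0,0],"claw":0},{"slide":[0,0,0],"turn":[0,0,0],"claw":0},{"slide":[0,0,0],"turn":[0,0,0],"claw":0},{"slide":[0,0,0],"turn":[0,0,0],"claw":0}]'

```text
t: 27.45
eef_pos: [450.1, -0.3, 18.3]
tcp_rot: [-3.141, 0.001, -3.135]
ft_force: [-1.3, -0.1, 6.7]
opening: 0.408
grip_force: 30.0
```

>>> jog_arm --targets '[{"slide":[0,0,20],"turn":[0,0,0],"claw":0},{"slide":[0,0,40],"turn":[0,0,0],"claw":0},{"slide":[0,0,40],"turn":[0,0,0],"claw":0},{"slide":[16,-48,0],"turn":[0,0,0],"claw":0},{"slide":[16,-49,0],"turn":[0,0,0],"claw":0}]'

```text
t: 28.08
eef_pos: [482.2, -98.1, 118.6]
tcp_rot: [-3.141, 0.002, -3.134]
ft_force: [1.6, 0.3, -2.9]
opening: 0.408
grip_force: 30.0
```

>>> jog_arm --targets '[{"slide":[15,-49,0],"turn":[0,0,0],"claw":0},{"slide":[15,-49,0],"turn":[0,0,0],"claw":0},{"slide":[15,-49,0],"turn":[0,0,0],"claw":0},{"slide":[15,-48,0],"turn":[0,0,0],"claw":0},{"slide":[0,0,-30],"turn":[0,0,0],"claw":0}]'

```text
t: 28.7
eef_pos: [543.1, -296.0, 88.7]
tcp_rot: [-3.139, 0.004, -3.138]
ft_force: [0.8, 1.2, -1.6]
opening: 0.406
grip_force: 30.0
```

>>> jog_arm --targets '[{"slide":[0,0,-15],"turn":[0,0,0],"claw":0},{"slide":[0,0,0],"turn":[0,0,0],"claw":0},{"slide":[0,0,0],"turn":[0,0,0],"claw":0}]'

```text
t: 29.08
eef_pos: [542.1, -291.9, 73.5]
tcp_rot: [-3.141, 0.001, -3.135]
ft_force: [0.3, 0.6, -1.9]
opening: 0.408
grip_force: 30.0
```

>>> jog_arm --targets '[{"slide":[0,-1,-25],"turn":[0,0,0],"claw":0},{"slide":[0,0,-18],"turn":[0,0,0],"claw":0},{"slide":[0,0,-4],"turn":[0,0,0],"claw":0},{"slide":[0,0,0],"turn":[0,0,0],"claw":0}]'

```text
t: 29.58
eef_pos: [541.9, -293.3, 25.9]
tcp_rot: [3.142, 0.0, -3.135]
ft_force: [0.6, -0.5, -0.9]
opening: 0.408
grip_force: 30.0
```

Lower the last bit, let go, rise, and back off clear of the row for a check.

>>> jog_arm --targets '[{"slide":[0,0,-1.5],"turn":[0,0,0],"claw":0},{"slide":[0,0,0],"turn":[0,0,0],"claw":0},{"slide":[0,0,0],"turn":[0,0,0],"claw":50},{"slide":[0,0,0],"turn":[0,0,0],"claw":65},{"slide":[0,0,0],"turn":[0,0,0],"claw":75}]'

```text
t: 30.2
eef_pos: [541.8, -293.3, 24.3]
tcp_rot: [-3.142, 0.0, -3.135]
ft_force: [0.1, -0.8, 0.5]
opening: 0.656
grip_force: 0.0
```

>>> jog_arm --targets '[{"slide":[0,0,25],"turn":[0,0,0],"claw":90},{"slide":[0,0,45],"turn":[0,0,0],"claw":100},{"slide":[0,0,45],"turn":[0,0,0],"claw":100},{"slide":[-22,30,40],"turn":[0,0,0],"claw":100},{"slide":[-22,35,40],"turn":[0,0,0],"claw":100}]'

```text
t: 30.82
eef_pos: [497.0, -227.7, 220.3]
tcp_rot: [3.142, 0.0, -3.136]
ft_force: [-0.2, 0.2, 1.7]
opening: 0.998
grip_force: 0.0
```

>>> jog_arm --targets '[{"slide":[-22,35,40],"turn":[0,0,0],"claw":100},{"slide":[-22,35,40],"turn":[0,0,0],"claw":100},{"slide":[-22,35,40],"turn":[0,0,0],"claw":100},{"slide":[-22,35,30],"turn":[0,0,0],"claw":100},{"slide":[0,0,0],"turn":[0,0,0],"claw":100}]'

```text
t: 31.45
eef_pos: [409.1, -86.9, 371.6]
tcp_rot: [-3.14, 0.005, -3.133]
ft_force: [0.2, -0.8, 0.1]
opening: 1.004
grip_force: 0.0
```

```bash
python3 - <<'E'
from h import *
s=state();print(s["t"],s["eef_pos"],s["tcp_rot"])
c=read_camera("wrist"); cv2.imwrite("pics/w5.png",cv2.resize(c["frame"],(800,600),interpolation=cv2.INTER_CUBIC))
np.savez("w5.npz",**{k:c[k] for k in("mtx","R","t")})
c=read_camera("scene"); cv2.imwrite("pics/s5.png",cv2.resize(c["frame"][140:290,80:380],(800,400),interpolation=cv2.INTER_CUBIC))
E
```

```text
31.45 [409.06921125 -86.85758401 371.60444907] [-3.1399634   0.00471531 -3.13349895]
```

View pics/w5.png

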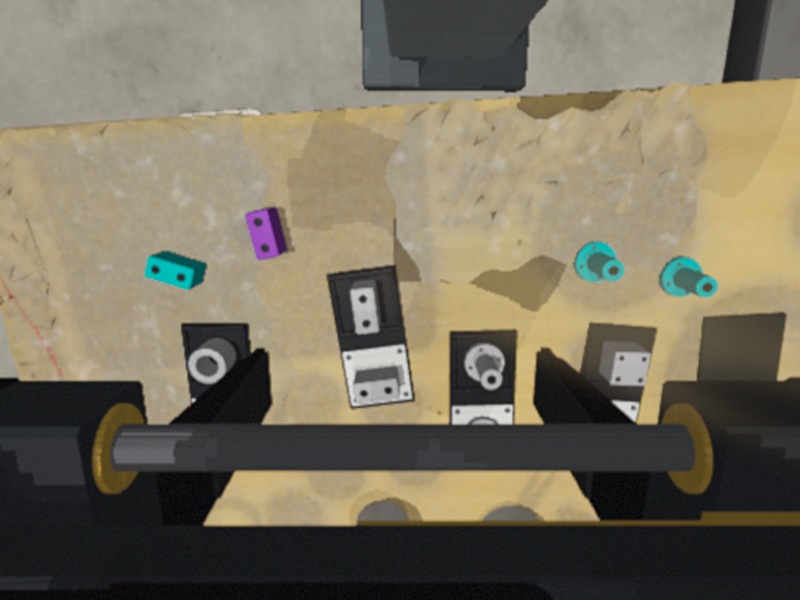

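View pics/s5.png

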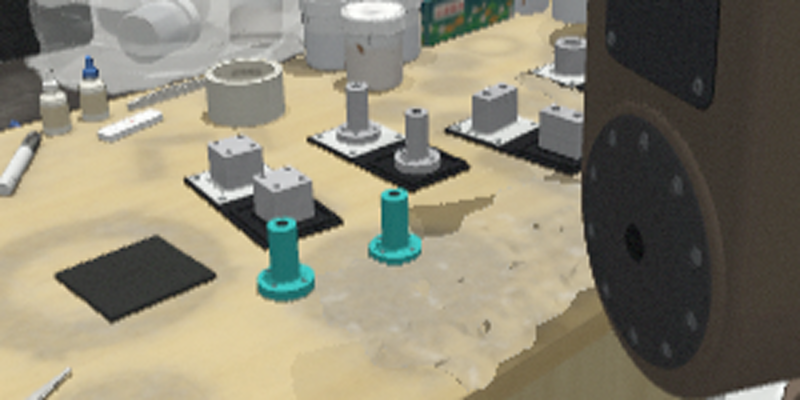

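The check pictures show bushing (212,363), key (365,307), hub (486,365) and block (625,365) all upright in their matching recesses. The gripper is open and clear of everything. Handing in.

```bash
python3 -c "
from h import *
print(job_done())"
```

```text
the job is handed in; nothing more can be done
None
```

The hub, key, block and bushing each stand upright and let go, about in the middle of their matching tray's recess; I handed the job in at about 31.5 s of the 134 s allowed, and no verdict came back.

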